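# Fill a gingerbread magazine to its line and close it

### The arm

A 6-joint arm with a two-finger parallel gripper is mounted at the origin on a cart in front of the work surface, level with it; the furniture and walls round the work are solid. World frame = base frame: x ahead of the robot, y to its left, z up, the work surface at z = 0. Lengths are in m, angles in rad, forces in N, time in s.
With the tool pointing down it reaches from about 0.4 to 0.825 m from the base axis. Payload 7 kg.
Tool frame: the origin (TCP) lies at the very end of the fingers, on their centre line; the grasp point (between the pads) lies 19 mm behind it; z points along the fingers, y is the direction in which the jaws open and shut (so a half turn about z gives the same grasp; the last joint's range is limited). The gripper opens to 85 mm and grips with 20 to 120 N. Pads are 22 mm wide; open, the fingers measure 114 mm over their backs; the gripper's body (76 mm by 85 mm) begins 54 mm behind the grasp point. The pads swing forward as they close: fully open they stand 13 mm farther back than shut.
Start: joints at [-0.887, 0.359, 0.012, 0, -1.224, -0.288], TCP at [0.26, -0.623, 0.201] pointing down, gripper open.
Joint ranges: [-3.07, 3.07], [-1.43, 2.12], [-1.02, 1.25], [-3.03, 1.67], [-3.05, -0], [-3.03, 3.03]. Speed limits (rad/s): [2.39, 2.39, 3.01, 3.14, 3.14, 3.14].

### API

Orientations are given as a rotation vector (axis times angle).
In Python, from workcell import state, capture, camera_info, close_job gives the robot as it stands.
- The arm moves only by the tool carry_out, never from a script. Its argument "plan" is one flat list of numbers, 7 for each row, row after row: the shift along the tool's x, y, z in m, then the turn, a rotation vector about the tool's x, y, z in degrees, then the finger opening in m, from 0 to 0.0854. In form: [x, y, z, ax, ay, az, fingers, x, y, z, ax, ay, az, fingers, ...]. A call has 1 to 5 rows; each row is the pose to reach, as a shift and turn from the pose measured when the call began, along the tool's axes at that moment; what a row does not reach only later rows make up. A row lasts 1/8 s, in which the tool goes at most 62.5 mm and 10.7 degrees, less where a joint would pass 70% of its speed; a pose out of reach is approached as far as the arm can. A call with a gripper value outside its range is refused whole. The fingers move at their own pace and stop on an object; the grip force is fixed at half the most. Time passes only in rows, so rows that repeat a pose let the fingers close. It gives the time, the measured TCP pose, the force and the opening at its end, in the units of the state.
- state(): the state, without advancing time (a new reading comes with each control period).
- capture(name): name is "side" or "top" or "wrist"; returns the picture (384x512x3 uint8, red, green, blue); there is no depth.
- camera_info(name): a dict with "fx", "fy", "cx", "cy" (pixels), "view" (4x4, takes a point from world to camera coordinates). Camera axes: x right, y down, z forward; pixel columns grow to the right and rows downward; lengths in m; the calibration is good to about 2 mm. A picture is of the moment at which its call begins: read the wrist's pose just before it. camera_info takes no time and is no camera call; for the wrist camera it gives the pose at the moment of the call.
- close_job(): hands the job in, once; it reports no verdict.
The state is a dict: "t": time; "qpos": joint angles; "qd": joint speeds; "tau": joint torques, N m; "tool_pos": TCP position; "tcp_rot": TCP orientation; "force": force on the tool from outside, world axes, zero at the start; "torque": the same for the moment, N m; "finger_gap": finger opening in m.
Only numpy, scipy, OpenCV 4.12 (cv2) and the standard library are available. Lean on these libraries where they do the work, as an engineer would, in place of code of your own. Each camera call takes 0.05 s, during which the arm holds its last target. There are 200 camera calls.

### The job

Fill the magazine with a portion of gingerbread rounds: draw its closing slide out and lay it aside on the bench, then stack rounds from the cooling rack flat in the tube, on the one that may be in it already, until the top of the stack reaches the black fill line. Then push the slide back into its slot over the stack, fully home against its shoulders; spare rounds stay out, and the scissors, marker pens and ribbon spools stay where they are.

Things in the scene. Friction and masses are not known exactly. Their poses are not given: they have to be found in the camera images.
- magazine_floor (a point): filling magazine, fixed: upright aluminium tube, 66 mm inside, 74 mm outside, on a square base 110x110x12 mm. The point: on the tube's axis, on its inner floor, 12 mm above the bench; z up. Its two walls stand at +x and -x; the sides facing +y and -y are open, 40 mm wide over the full height, as room for fingers. Its flared lips end 99 mm above the floor.
- magazine_line (a point): centre of the black fill line that runs round the tube's walls: on the tube's axis, 70 mm above its floor; same axes
- magazine_slot (a point): centre of the floor of the slide's slot: on the tube's axis, 76 mm above its floor; same axes. The slot is level, 9 mm high, and passes through the tube along y; its side guides reach from y = -18 to +18 mm, leave 66 mm between them in x and stop the slide's shoulders. The slide enters by the -y opening, moving towards +y.
- slide_grip (a point): loose closing slide (90 g): flat steel plate 4 mm thick with an upright black grip at its rear end. The point: the grip's centre, 26 mm above the plate's underside; x across, +y towards the tip, z up. The grip is 30 mm (x) by 12 mm (y), its top is 40 mm above the plate's underside. Fully home this point is 66 mm from the tube's axis on its -y side. It starts home in the slot.
- slide_tip (a point): middle of the slide's front edge, 2 mm above the plate's underside, 100 mm ahead of slide_grip; same axes. The front part is 62 mm wide, its first 10 mm only 48 mm; 52 mm behind the tip stand the front edges of the 76 mm wide shoulders. Fully home, with shoulders against the slot's guides, the tip is 34 mm beyond the tube's axis towards the magazine's +y.
- rack: steel wire cooling rack, fixed, 250x350 mm, its top 18 mm above the bench; origin under its centre, z up, long side along y. The rounds start lying on it.
- scissors: bystander: scissors with red handles, 199 mm long, lying on the bench at the front right; origin at the middle of the underside
- marker: bystander: marker pen, 135 mm long, lying on the bench behind the magazine; origin at the middle of its underside
- ribbon_spool: bystander: spool of red ribbon, 72 mm across, 32 mm high, lying on the bench at the right; origin on its underside
- round1_center (a point): loose iced gingerbread round, hard disc 60 mm in diameter and 14 mm thick, 35 g; its centre, half-way up; z along its axis. Starts flat on the rack. It may be absent.
- round2_center (a point): loose iced gingerbread round, hard disc 60 mm in diameter and 14 mm thick, 35 g; its centre, half-way up; z along its axis. Starts flat on the rack. It may be absent.
- round3_center (a point): loose iced gingerbread round, hard disc 60 mm in diameter and 14 mm thick, 35 g; its centre, half-way up; z along its axis. Starts flat on the rack. It may be absent.
- round4_center (a point): loose iced gingerbread round, hard disc 60 mm in diameter and 14 mm thick, 35 g; its centre, half-way up; z along its axis. Starts flat on the rack. It may be absent.
- round5_center (a point): loose iced gingerbread round, hard disc 60 mm in diameter and 14 mm thick, 35 g; its centre, half-way up; z along its axis. Starts flat on the rack. It may be absent.
- round6_center (a point): loose iced gingerbread round, hard disc 60 mm in diameter and 14 mm thick, 35 g; its centre, half-way up; z along its axis. Starts flat on the rack. It may be absent.
- inside1_center (a point): the same kind of round (60x14 mm, its centre, z along its axis), but it starts already lying in the magazine under the slide. It may be absent.
There are look-alikes about, which are no part of the job. What is shaped like the part that bears round1_center but orange or red is not meant. There is more than one size of the part that bears magazine_floor; the job needs the larger.

How it is judged:
On the way, in this order (a step that is already met when the one before it is completed fails the run):
1. the slide is drawn out of the magazine and released on the bench (horizontal distance between slide_tip and magazine_floor above 0.06 m and height (world z) of slide_tip below 0.012 m and contact force between the fingers and slide below 0.05 N), for 0.2 s.
2. rounds are stacked flat in the tube up to the fill line, the top one released (((z of round1_center in the frame of magazine_floor between 0.058 and 0.069 m and horizontal distance between round1_center and magazine_floor below 0.007 m and angle between round1_center's own z axis and vertical below 0.08 rad and contact force between the fingers and round1 below 0.05 N) or (z of round2_center in the frame of magazine_floor between 0.058 and 0.069 m and horizontal distance between round2_center and magazine_floor below 0.007 m and angle between round2_center's own z axis and vertical below 0.08 rad and contact force between the fingers and round2 below 0.05 N) or (z of round3_center in the frame of magazine_floor between 0.058 and 0.069 m and horizontal distance between round3_center and magazine_floor below 0.007 m and angle between round3_center's own z axis and vertical below 0.08 rad and contact force between the fingers and round3 below 0.05 N) or (z of round4_center in the frame of magazine_floor between 0.058 and 0.069 m and horizontal distance between round4_center and magazine_floor below 0.007 m and angle between round4_center's own z axis and vertical below 0.08 rad and contact force between the fingers and round4 below 0.05 N) or (z of round5_center in the frame of magazine_floor between 0.058 and 0.069 m and horizontal distance between round5_center and magazine_floor below 0.007 m and angle between round5_center's own z axis and vertical below 0.08 rad and contact force between the fingers and round5 below 0.05 N) or (z of round6_center in the frame of magazine_floor between 0.058 and 0.069 m and horizontal distance between round6_center and magazine_floor below 0.007 m and angle between round6_center's own z axis and vertical below 0.08 rad and contact force between the fingers and round6 below 0.05 N) or (z of inside1_center in the frame of magazine_floor between 0.058 and 0.069 m and horizontal distance between inside1_center and magazine_floor below 0.007 m and angle between inside1_center's own z axis and vertical below 0.08 rad and contact force between the fingers and inside1 below 0.05 N))), for 0.3 s.
At the end, for the whole second after the job is handed in: The top round lies flat (within 0.08 rad) in the tube with its top at the fill line (its centre 58 to 69 mm above the tube's floor, within 7 mm of the axis), no round is above it, and the slide is in its slot with its tip 29 to 40 mm beyond the axis, within 5 mm sideways, at rest (((z of round1_center in the frame of magazine_floor between 0.058 and 0.069 m and horizontal distance between round1_center and magazine_floor below 0.007 m and angle between round1_center's own z axis and vertical below 0.08 rad and contact force between the fingers and round1 below 0.05 N) or (z of round2_center in the frame of magazine_floor between 0.058 and 0.069 m and horizontal distance between round2_center and magazine_floor below 0.007 m and angle between round2_center's own z axis and vertical below 0.08 rad and contact force between the fingers and round2 below 0.05 N) or (z of round3_center in the frame of magazine_floor between 0.058 and 0.069 m and horizontal distance between round3_center and magazine_floor below 0.007 m and angle between round3_center's own z axis and vertical below 0.08 rad and contact force between the fingers and round3 below 0.05 N) or (z of round4_center in the frame of magazine_floor between 0.058 and 0.069 m and horizontal distance between round4_center and magazine_floor below 0.007 m and angle between round4_center's own z axis and vertical below 0.08 rad and contact force between the fingers and round4 below 0.05 N) or (z of round5_center in the frame of magazine_floor between 0.058 and 0.069 m and horizontal distance between round5_center and magazine_floor below 0.007 m and angle between round5_center's own z axis and vertical below 0.08 rad and contact force between the fingers and round5 below 0.05 N) or (z of round6_center in the frame of magazine_floor between 0.058 and 0.069 m and horizontal distance between round6_center and magazine_floor below 0.007 m and angle between round6_center's own z axis and vertical below 0.08 rad and contact force between the fingers and round6 below 0.05 N) or (z of inside1_center in the frame of magazine_floor between 0.058 and 0.069 m and horizontal distance between inside1_center and magazine_floor below 0.007 m and angle between inside1_center's own z axis and vertical below 0.08 rad and contact force between the fingers and inside1 below 0.05 N)) and y of slide_tip in the frame of magazine_floor between 0.029 and 0.04 m and x of slide_tip in the frame of magazine_floor between -0.005 and 0.005 m and z of slide_tip in the frame of magazine_floor between 0.073 and 0.088 m and angle between slide_tip's own z axis and vertical below 0.13 rad and linear speed of slide below 0.02 m/s and (horizontal distance between round1_center and magazine_floor above 0.05 m or z of round1_center in the frame of magazine_floor below 0.07 m) and (horizontal distance between round2_center and magazine_floor above 0.05 m or z of round2_center in the frame of magazine_floor below 0.07 m) and (horizontal distance between round3_center and magazine_floor above 0.05 m or z of round3_center in the frame of magazine_floor below 0.07 m) and (horizontal distance between round4_center and magazine_floor above 0.05 m or z of round4_center in the frame of magazine_floor below 0.07 m) and (horizontal distance between round5_center and magazine_floor above 0.05 m or z of round5_center in the frame of magazine_floor below 0.07 m) and (horizontal distance between round6_center and magazine_floor above 0.05 m or z of round6_center in the frame of magazine_floor below 0.07 m) and (horizontal distance between inside1_center and magazine_floor above 0.05 m or z of inside1_center in the frame of magazine_floor below 0.07 m)); the robot touches nothing.
It fails at once if the scissors is moved more than 40 mm (distance of scissors from where it was at the start of the episode above 0.04 m).
It fails at once if the marker is moved more than 40 mm (distance of marker from where it was at the start of the episode above 0.04 m).
It fails at once if the ribbon spool is moved more than 40 mm (distance of ribbon_spool from where it was at the start of the episode above 0.04 m).
Of round1, round2, round3, round4, round5 only 4 to 5 are there at a start; the rules pass over those that are not, and their reading is None.
Of round6, inside1 only 1 to 1 are there at a start; the rules pass over those that are not, and their reading is None.
At some moment in a run one of round1, round2, round3, round4, round5, round6, slide may be knocked a few centimetres aside while the robot is not near it.
It also fails if it takes over 208 s, if anything falls off the work surface, if the arm or the gripper's body presses on something with over 40 N, if the wrist force passes 120 N, or if a joint passes its speed limit or range.

## Working session

There is one attempt and no reset: what is moved stays moved. The work goes in short steps, Python scripts to look and compute and a tool call to move; the robot and the scene stay as the last step left them, time stands still between calls to the robot, and variables do not carry over. Pictures are saved under pics/ and viewed, about 12 in all and at most 16, crops included, and the job is handed in when it is done.

Besides the shell and the picture viewer there is one more tool, called after "Emit:" as name(argument=value, ...) on one line, values as JSON. carry_out: Moves the arm, as the interface text tells. Its arguments: {"type":"object","properties":{"plan":{"type":"array","items":{"type":"number"}}},"required":["plan"]}

```bash
mkdir -p pics; ls
python3 - <<'E'
from workcell import *
import cv2,numpy as np
print(state())
for n in("side","top"):
    im=capture(n); cv2.imwrite(f"pics/{n}0.png",im[:,:,::-1])
    c=camera_info(n); print(n,c['fx'],c['fy'],c['cx'],c['cy'],np.round(c['view'],4).tolist())
E
```

```text
pics
{'t': 0.0, 'qpos': array([-8.86907886e-01,  3.59373556e-01,  1.10580991e-02, -3.52604894e-04,
       -1.22409334e+00, -2.88116287e-01]), 'qd': array([-0.00121705, -0.00073796,  0.00070711, -0.00165582, -0.00107922,
        0.00072712]), 'tau': array([-6.89216067e-04, -5.83318412e+01,  2.93411869e+01,  6.93642318e+00,
       -6.16481251e-03, -4.32860600e-05]), 'tool_pos': array([ 0.26000387, -0.62233841,  0.19987157]), 'tcp_rot': array([ 6.17352463e-01, -3.07986751e+00, -2.48245802e-03]), 'force': array([-1.19515274,  0.59884051,  0.3015203 ]), 'torque': array([-0.07419024,  0.01213802, -0.03776316]), 'finger_gap': 0.08527226579900982}
side 441.4351395047986 441.4351395047986 250.59812701601444 199.17948802124877 [[-0.9983, 0.0566, -0.017, 0.4997], [0.0505, 0.6683, -0.7421, 0.0676], [-0.0306, -0.7417, -0.67, 1.3215], [0.0, 0.0, 0.0, 1.0]]
top 365.6832971684416 365.6832971684416 252.40591287680417 198.52985582913993 [[0.0265, -0.9996, 0.0056, -0.042], [-0.9817, -0.0271, -0.1886, 0.5235], [0.1887, -0.0005, -0.982, 1.2454], [0.0, 0.0, 0.0, 1.0]]
```

View pics/top0.png

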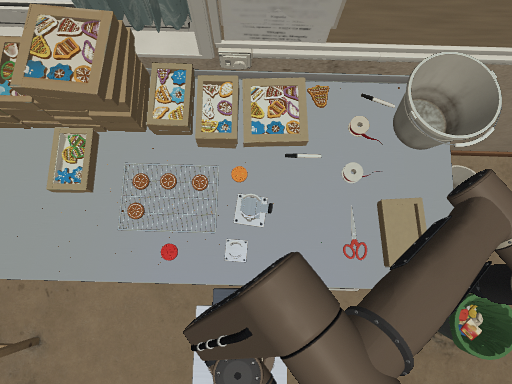

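View pics/side0.png

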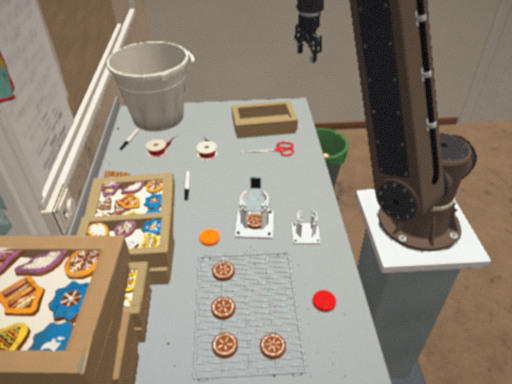

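Top view: four brown rounds on the rack at (141,181), (168,181), (200,182) and (136,211). The large magazine is at (252,208), with its slide grip on the -y side at (270,208). The side view shows one round inside it, so all four rack rounds are needed.

```bash
cat > h.py <<'E'
from workcell import *
import cv2,numpy as np
from scipy.spatial.transform import Rotation as R
def ray(c,u,v):
    V=np.array(c['view']);d=V[:3,:3].T@np.array([(u-c['cx'])/c['fx'],(v-c['cy'])/c['fy'],1]);o=-V[:3,:3].T@V[:3,3];return o,d
def onz(c,u,v,z):
    o,d=ray(c,u,v);return o+d*(z-o[2])/d[2]
def proj(c,p):
    V=np.array(c['view']);q=V[:3,:3]@np.asarray(p)+V[:3,3];return np.array([c['fx']*q[0]/q[2]+c['cx'],c['fy']*q[1]/q[2]+c['cy']])
def to_tool(p,yaw=None):
    """shift in tool axes to reach world TCP p; yaw = world angle (deg) wanted of tool y axis"""
    s=state();M=R.from_rotvec(s['tcp_rot']);out=M.inv().apply(np.asarray(p)-s['tool_pos'])
    t=None
    if yaw is not None:
        a=np.radians(yaw);y=np.array([np.cos(a),np.sin(a),0]);z=np.array([0,0,-1.]);
        best=[]
        for sg in(1,-1):
            T=R.from_matrix(np.stack([np.cross(sg*y,z),sg*y,z],1));best.append(np.degrees((M.inv()*T).as_rotvec()))
        t=min(best,key=np.linalg.norm)
    return np.round(out,4),(None if t is None else np.round(t,1))
def blobs(mask,amin):
    cs,_=cv2.findContours(mask,cv2.RETR_EXTERNAL,cv2.CHAIN_APPROX_NONE)
    return [c for c in cs if cv2.contourArea(c)>amin]
def snap(n,f=None):
    c=camera_info(n);im=capture(n)[:,:,::-1].copy()
    if f:cv2.imwrite(f"pics/{f}.png",im)
    return c,im
E
python3 - <<'E'
from h import *
for n in("top","side"):
    c=camera_info(n);im=cv2.imread(f"pics/{n}0.png");h=cv2.cvtColor(im,cv2.COLOR_BGR2HSV)
    m=cv2.inRange(h,(3,90,40),(14,230,190))
    for b in blobs(m,60):
        (u,v),(a,d),_=cv2.minAreaRect(b)
        p=onz(c,u,v,.028)
        if .3<p[0]<.75 and -.2<p[1]<.5: print(n,'round',round(u,1),round(v,1),round(a,1),round(d,1),np.round(p,3))
c=camera_info("top")
im=cv2.imread("pics/top0.png")
a=cv2.resize(im[175:270,215:295],None,fx=6,fy=6,interpolation=cv2.INTER_CUBIC)
s=cv2.imread("pics/side0.png")[160:260,220:340]
b=cv2.resize(s,None,fx=5.7,fy=5.7,interpolation=cv2.INTER_CUBIC)
cv2.imwrite("pics/crop_top.png",a);cv2.imwrite("pics/crop_side.png",b)
E
```

```text
top round 135.0 210.0 16.0 16.0 [0.475 0.391 0.028]
top round 199.5 182.0 14.8 14.8 [0.584 0.166 0.028]
top round 168.2 180.9 15.2 15.7 [0.585 0.28  0.028]
top round 140.8 180.8 14.8 15.6 [0.583 0.379 0.028]
side round 272.2 349.0 25.4 18.0 [0.474 0.398 0.028]
side round 272.5 344.0 16.0 17.0 [0.472 0.386 0.028]
side round 224.5 343.0 16.0 17.0 [0.581 0.376 0.028]
side round 222.9 308.7 20.8 20.2 [0.584 0.285 0.028]
side round 223.0 270.5 17.0 20.0 [0.582 0.167 0.028]
side round 254.0 221.0 12.0 12.0 [ 0.489 -0.011  0.028]
```

View pics/crop_top.png

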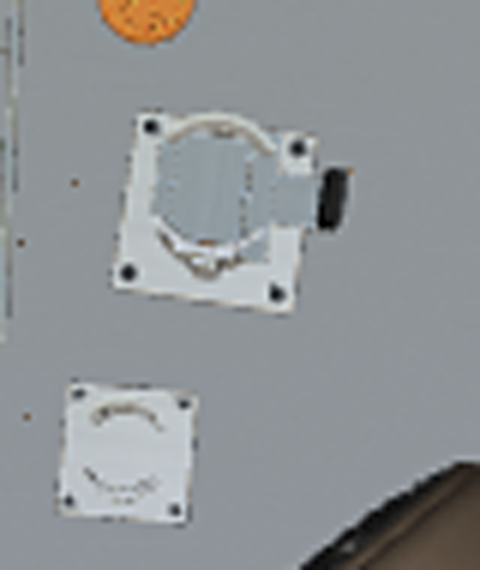

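The base's screw holes show at crop (151,126), (297,149), (277,293), (128,272), and the grip's black top at (333,198). That gives the magazine's centre and yaw.

Run:
```python
from h import *
c=camera_info("top")
f=lambda p,z:onz(c,215+p[0]/6-.4,175+p[1]/6-.4,z)
P=[f(p,.012) for p in[(151,126),(297,149),(277,293),(128,272)]]
C=np.mean(P,0);print(np.round(P,3).tolist(),C)
e=[np.linalg.norm(P[i]-P[i-1])for i in range(4)];print(e)
yx=(P[0]-P[1])+(P[3]-P[2]); print('y-axis ang',np.degrees(np.arctan2(yx[1],yx[0])))
xx=(P[0]-P[3])+(P[1]-P[2]); print('x-axis ang',np.degrees(np.arctan2(xx[1],xx[0])))
g=f((333,198),.128);print('grip',g,'dist',np.linalg.norm(g[:2]-C[:2]),np.degrees(np.arctan2(*(C-g)[[1,0]])))
cc=f((214,186),.111);print('lips',cc)
```

```text
[[0.541, 0.019, 0.012], [0.53, -0.071, 0.012], [0.441, -0.06, 0.012], [0.452, 0.029, 0.012]] [ 0.49093709 -0.02074883  0.012     ]
[np.float64(0.09048813895961381), np.float64(0.08993896116238044), np.float64(0.08887187162318326), np.float64(0.09040513940344908)]
y-axis ang 82.98021550000084
x-axis ang -6.74151720145446
grip [ 0.48051198 -0.08717319  0.128     ] dist 0.06723747799400678 81.08035626779595
lips [ 0.48834392 -0.02128036  0.111     ]
```

```bash
python3 -c "
from h import *
print(to_tool([.483,-.086,.19],-7))"
```

```text
(array([-0.4125,  0.409 ,  0.0105]), array([  0.1,   0. , -60.3]))
```

Emit:
carry_out(plan=[-0.041, 0.041, 0.002, 0, 0, -10, 0.06, -0.082, 0.082, 0.004, 0, 0, -20, 0.06, -0.123, 0.123, 0.006, 0, 0, -30, 0.06, -0.165, 0.164, 0.008, 0, 0, -40, 0.06, -0.206, 0.205, 0.01, 0, 0, -50, 0.06])

```text
t: 0.72
tool_pos: [0.3714, -0.352, 0.19]
tcp_rot: [-1.868, 2.525, 0.003]
force: [0.4, 0.3, 0.0]
finger_gap: 0.0598
```

```bash
python3 -c "
from h import *
print(to_tool([.483,-.086,.19],-7),state()['tool_pos'])"
```

```text
(array([-0.287 , -0.0289,  0.0003]), array([  0.1,   0.1, -10. ])) [ 0.37142824 -0.35200217  0.19000298]
```

Emit:
carry_out(plan=[-0.06, -0.006, 0, 0, 0, -5, 0.06, -0.12, -0.012, 0, 0, 0, -10, 0.06, -0.18, -0.018, 0, 0, 0, -10, 0.06, -0.24, -0.024, 0, 0, 0, -10, 0.06, -0.287, -0.029, 0, 0, 0, -10, 0.06])

```text
t: 1.35
tool_pos: [0.4834, -0.0838, 0.1903]
tcp_rot: [-2.083, 2.352, 0.003]
force: [1.2, -0.1, 0.8]
finger_gap: 0.0602
```

```bash
python3 -c "
from h import *
c,im=snap('wrist','w1')
s=state();print(s['tool_pos'],s['tcp_rot'],to_tool([.483,-.086,.1],-7))
for p in [[.483,-.0863,.128],[.483,-.0863,.114],[.491,-.021,.111],[.491,-.021,.012]]: print(proj(c,p))
print(np.round(c['view'],3).tolist())"
```

```text
[ 0.4855945  -0.08078341  0.19028642] [-2.08269771e+00  2.34956621e+00  2.09427326e-03] (array([0.0057, 0.002 , 0.0903]), array([-0. ,  0.1,  0.1]))
[254.41706777 189.15311067]
[254.37189949 184.66988072]
[254.31994505 253.20412837]
[254.12438795 215.01075397]
[[-0.993, 0.121, 0.001, 0.49], [0.117, 0.956, 0.271, -0.009], [0.032, 0.269, -0.963, 0.376], [0.0, 0.0, 0.0, 1.0]]
```

View pics/w1.png

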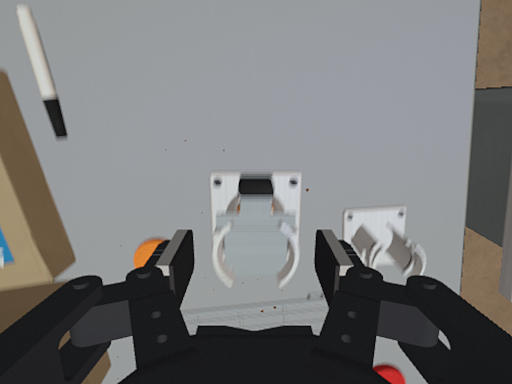

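Grip at (256,183) is within a few px of the predicted (254,188), so I descend.

Emit:
carry_out(plan=[0.005, 0.001, 0.045, 0, 0, 0, 0.06, 0.005, 0.001, 0.088, 0, 0, 0, 0.06, 0.005, 0.001, 0.09, 0, 0, 0, 0.06, 0.005, 0.001, 0.09, 0, 0, 0, 0.02, 0.005, 0.001, 0.09, 0, 0, 0, 0.02])

```text
t: 2.02
tool_pos: [0.4853, -0.0854, 0.102]
tcp_rot: [-2.081, 2.348, -0.001]
force: [0.5, 0.0, 0.1]
finger_gap: 0.024
```

Emit:
carry_out(plan=[0, 0, 0, 0, 0, 0, 0.02, 0, 0, 0, 0, 0, 0, 0.02, 0, 0, 0, 0, 0, 0, 0.02, 0, 0, 0, 0, 0, 0, 0.02])

```text
t: 2.52
tool_pos: [0.4853, -0.0854, 0.1021]
tcp_rot: [-2.081, 2.348, -0.001]
force: [-0.7, 0.0, 0.1]
finger_gap: 0.02
```

```bash
python3 -c "
from h import *
s=state();print(s['tool_pos'],s['tcp_rot'],s['force'],s['finger_gap'],to_tool([.483-.017,-.086-.139,.102],-7))"
```

```text
[ 0.48528291 -0.08543947  0.10206976] [-2.08125264e+00  2.34780316e+00 -5.77340308e-04] [-0.73765149  0.00663214  0.09282552] 0.01998544687242316 (array([ 0.1409,  0.0024, -0.0003]), array([-0.2,  0.2,  0.1]))
```

The gap reached 20 mm, so the fingers are not on the 30 mm grip. I'll look.

```bash
python3 -c "
from h import *
c,a=snap('wrist');c2,b=snap('side')
b=cv2.resize(b[130:270,190:340],(410,384))
cv2.imwrite('pics/w2.png',np.hstack([a[:,100:400],b]))"
```

```text
(no output)
```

View pics/w2.png

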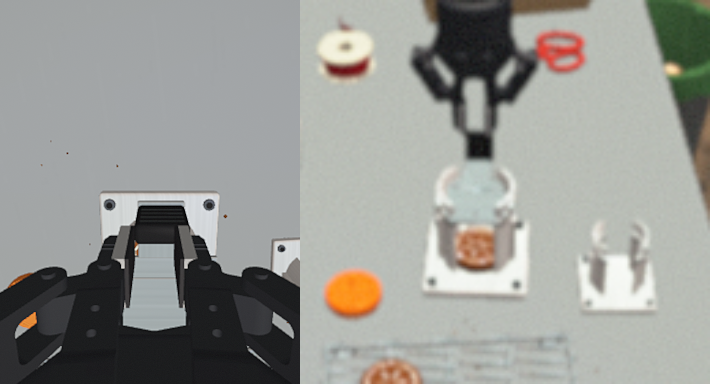

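```bash
python3 -c "
from h import *
s=state()['tool_pos']
for n in('wrist','side'):
  c=camera_info(n)
  f=(lambda p:np.round(proj(c,p)-[100,0])) if n=='wrist' else (lambda p:np.round((proj(c,p)-[190,130])*[410/150,384/140]))
  print(n,'tcp',f(s),'tcp+19',f(s+[0,0,.019]),'grip top/mid/bot',f([.483,-.0863,.128]),f([.483,-.0863,.114]),f([.483,-.0863,.092]))
  print('  grip top back/front',f([.483,-.0923,.128]),f([.483,-.0803,.128]))
"
```

```text
wrist tcp [154. 221.] tcp+19 [154. 234.] grip top/mid/bot [159. 237.] [158. 227.] [158. 214.]
  grip top back/front [157. 227.] [160. 248.]
side tcp [174. 152.] tcp+19 [173. 138.] grip top/mid/bot [175. 133.] [176. 143.] [176. 158.]
  grip top back/front [175. 129.] [176. 136.]
```

```bash
python3 -c "
from h import *
c,a=snap('wrist');c2,b=snap('side')
a=cv2.resize(a[160:330,190:320],None,fx=3,fy=3,interpolation=2);b=cv2.resize(b[130:200,235:290],None,fx=7.2857,fy=7.2857,interpolation=2)
print(a.shape,b.shape);h=min(len(a),len(b))
cv2.imwrite('pics/w3.png',np.hstack([a[:h],b[:h]]))"
```

```text
(510, 390, 3) (510, 401, 3)
```

View pics/w3.png

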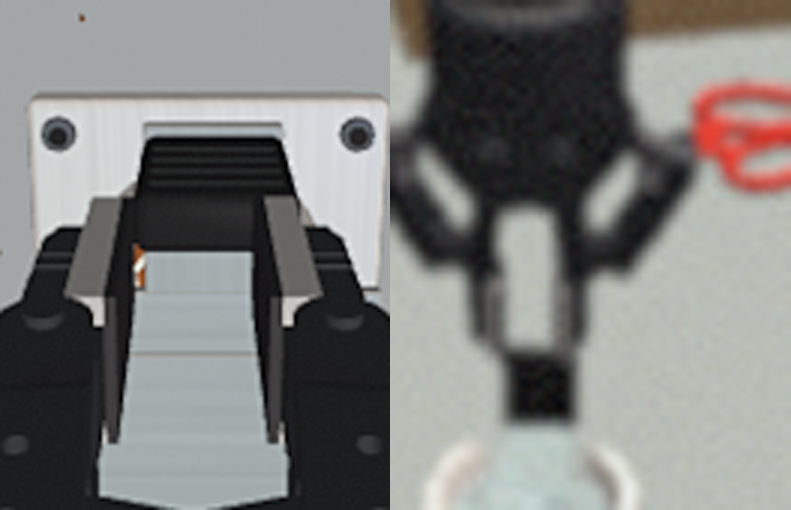

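```bash
python3 -c "
from h import *
c=camera_info('wrist');s=state();M=R.from_rotvec(s['tcp_rot']);V=np.array(c['view'])
print(c['fx'],c['cx'],c['cy'])
T=np.eye(4);T[:3,:3]=M.as_matrix();T[:3,3]=s['tool_pos'];print(np.round(V@T,4))
W=np.linalg.inv(V)
for z in(0,-.019,-.03,-.04):
  for x in(-.011,.011):
    for y in (-.01,.01):
      q=proj(c,T[:3,:3]@[x,y,z]+T[:3,3]);print(z,x,y,np.round((q-[190,160])*3))
"
```

```text
304.0170431549641 253.93059772357705 188.841019969011
[[-5.000e-04  1.000e+00 -3.000e-04  4.000e-04]
 [-9.631e-01 -6.000e-04 -2.692e-01  1.960e-02]
 [-2.692e-01  1.000e-04  9.631e-01  1.852e-01]
 [ 0.000e+00  0.000e+00  0.000e+00  1.000e+00]]
0 -0.011 -0.01 [145. 233.]
0 -0.011 0.01 [242. 233.]
0 0.011 -0.01 [144. 131.]
0 0.011 0.01 [244. 131.]
-0.019 -0.011 -0.01 [140. 276.]
-0.019 -0.011 0.01 [248. 276.]
-0.019 0.011 -0.01 [138. 165.]
-0.019 0.011 0.01 [249. 165.]
-0.03 -0.011 -0.01 [137. 306.]
-0.03 -0.011 0.01 [251. 306.]
-0.03 0.011 -0.01 [134. 188.]
-0.03 0.011 0.01 [253. 188.]
-0.04 -0.011 -0.01 [133. 336.]
-0.04 -0.011 0.01 [255. 336.]
-0.04 0.011 -0.01 [131. 212.]
-0.04 0.011 0.01 [258. 212.]
```

Both views put the visible finger ends about 25-30 mm above the reported TCP, over the grip. I'll open, go 20 mm lower and close again, watching the force.

Emit:
carry_out(plan=[0, 0.002, 0, 0, 0, 0, 0.06, 0, 0.002, 0, 0, 0, 0, 0.06, 0, 0.002, 0.01, 0, 0, 0, 0.06, 0, 0.002, 0.018, 0, 0, 0, 0.06, 0, 0.002, 0.018, 0, 0, 0, 0.06])

```text
t: 3.35
tool_pos: [0.4826, -0.0853, 0.0829]
tcp_rot: [-2.082, 2.349, 0.001]
force: [0.9, -0.3, 1.1]
finger_gap: 0.0603
```

Emit:
carry_out(plan=[0, 0, 0, 0, 0, 0, 0.02, 0, 0, 0, 0, 0, 0, 0.02, 0, 0, 0, 0, 0, 0, 0.02, 0, 0, 0, 0, 0, 0, 0.02])

```text
t: 3.85
tool_pos: [0.4825, -0.0854, 0.0831]
tcp_rot: [-2.082, 2.349, 0.001]
force: [-0.8, -2.1, 1.1]
finger_gap: 0.0282
```

Now the fingers stop at 28 mm, on the grip. I draw the slide out slowly with a slight lift.

Emit:
carry_out(plan=[0.005, 0, -0.001, 0, 0, 0, 0.02, 0.03, 0, -0.002, 0, 0, 0, 0.02, 0.06, 0, -0.002, 0, 0, 0, 0.02, 0.09, 0, -0.002, 0, 0, 0, 0.02, 0.12, 0, -0.002, 0, 0, 0, 0.02])

```text
t: 4.47
tool_pos: [0.468, -0.2056, 0.0848]
tcp_rot: [-2.082, 2.349, 0.001]
force: [0.2, -0.6, -1.3]
finger_gap: 0.028
```

Emit:
carry_out(plan=[0.025, 0, 0, 0, 0, 0, 0.02, 0.025, 0, 0, 0, 0, 0, 0.02])

```text
t: 4.72
tool_pos: [0.4645, -0.2318, 0.0845]
tcp_rot: [-2.08, 2.352, 0.001]
force: [-0.1, 0.8, -2.0]
finger_gap: 0.0281
```

```bash
python3 -c "
from h import *
c,a=snap('wrist');c2,b=snap('side')
b=cv2.resize(b[90:270,190:340],None,fx=2.6,fy=2.133)
print(b.shape,state()['tool_pos'],state()['finger_gap'])
cv2.imwrite('pics/w4.png',np.hstack([a[:,80:440],b]))"
```

```text
(384, 390, 3) [ 0.46477092 -0.230613    0.08455115] 0.028058301897688348
```

View pics/w4.png

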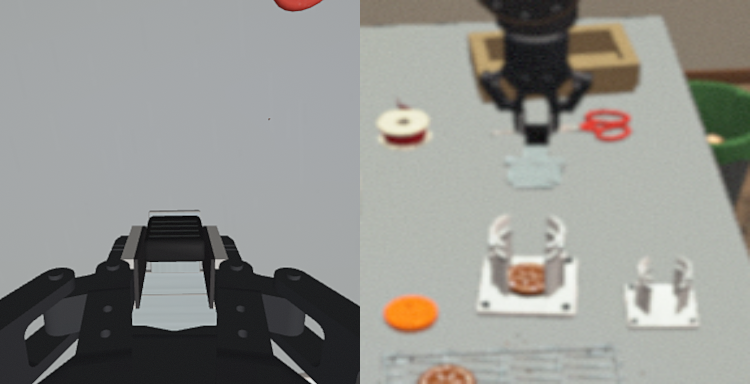

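The slide is out and held level, clear of the magazine. I lower it towards the bench.

Emit:
carry_out(plan=[0, 0, 0.04, 0, 0, 0, 0.02, 0, 0, 0.075, 0, 0, 0, 0.02, 0, 0, 0.084, 0, 0, 0, 0.02, 0, 0, 0.084, 0, 0, 0, 0.02])

```text
t: 5.32
tool_pos: [0.4651, -0.2301, 0.0007]
tcp_rot: [-2.082, 2.35, 0.002]
force: [-0.2, -0.5, -1.2]
finger_gap: 0.0279
```

Emit:
carry_out(plan=[0, 0, 0.002, 0, 0, 0, 0.02, 0, 0, 0.004, 0, 0, 0, 0.02, 0, 0, 0.004, 0, 0, 0, 0.02])

```text
t: 5.7
tool_pos: [0.4653, -0.2301, -0.0029]
tcp_rot: [-2.082, 2.349, 0.001]
force: [-0.4, -0.6, 0.1]
finger_gap: 0.0284
```

Emit:
carry_out(plan=[0, 0, 0.001, 0, 0, 0, 0.02, 0, 0, 0.001, 0, 0, 0, 0.06, 0, 0, 0.001, 0, 0, 0, 0.06, 0, 0, 0.001, 0, 0, 0, 0.06])

```text
t: 6.2
tool_pos: [0.4654, -0.2302, -0.0038]
tcp_rot: [-2.082, 2.349, 0.001]
force: [-0.1, -0.3, -0.1]
finger_gap: 0.0603
```

Emit:
carry_out(plan=[0, 0, -0.02, 0, 0, 0, 0.06, 0, 0, -0.08, 0, 0, 0, 0.06, 0, 0, -0.12, 0, 0, 0, 0.06, 0, 0, -0.12, 0, 0, 0, 0.06])

```text
t: 6.7
tool_pos: [0.4676, -0.2309, 0.1198]
tcp_rot: [-2.08, 2.346, -0.008]
force: [0.1, 0.2, -1.5]
finger_gap: 0.0603
```

```bash
python3 -c "
from h import *
s=state();print(s['tool_pos'],s['force'],to_tool([.57,-.2,.06],83),s['qpos'])
c,a=snap('wrist','w5')"
```

```text
[ 0.46759879 -0.2308894   0.119795  ] [ 0.08036121  0.22536563 -1.50264944] (array([-0.0428, -0.0975,  0.0607]), array([ -0.5,  -0.3, -89.9])) [-0.08327418  0.17280725 -0.44243678 -0.00184343 -0.94725106 -0.03561554]
```

View pics/w5.png

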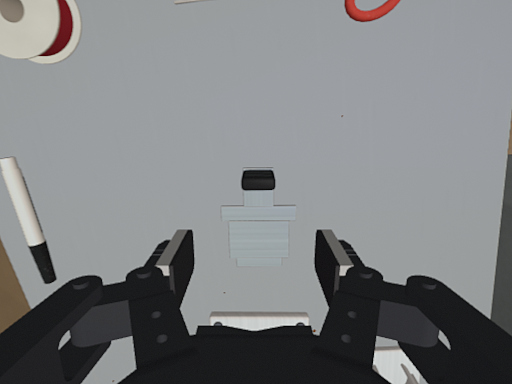

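The slide lies flat on the bench, in clear space. Next I rotate the jaws to the magazine's y direction and touch the bench with the fingertips to calibrate their true height.

Emit:
carry_out(plan=[-0.01, -0.024, 0, 0, 0, -10, 0.072, -0.02, -0.048, 0, 0, 0, -20, 0.072, -0.03, -0.072, 0, 0, 0, -30, 0.072, -0.043, -0.097, 0.01, 0, 0, -40, 0.072, -0.043, -0.097, 0.02, 0, 0, -50, 0.072])

```text
t: 7.38
tool_pos: [0.5684, -0.1987, 0.0959]
tcp_rot: [-2.884, 1.24, -0.003]
force: [-0.5, 0.4, -0.5]
finger_gap: 0.0719
```

Emit:
carry_out(plan=[0, 0, 0.01, 0, 0, -10, 0.072, 0, 0, 0.02, 0, 0, -20, 0.072, 0, 0, 0.04, 0, 0, -30, 0.072, 0, 0, 0.06, 0, 0, -40, 0.072, 0, 0, 0.08, 0, 0, -40, 0.072])

```text
t: 8.0
tool_pos: [0.5674, -0.1984, 0.0136]
tcp_rot: [-3.134, 0.175, -0.0]
force: [-0.1, -1.0, -0.4]
finger_gap: 0.0723
```

```bash
python3 -c "
from h import *
s=state();print(s['tool_pos'],s['force'],s['finger_gap'],to_tool([.57,-.2,.0],83))"
```

```text
[ 0.56742899 -0.19835048  0.0136035 ] [-0.05910334 -1.00365535 -0.40124988] 0.07226490170485153 (array([0.0027, 0.0014, 0.0136]), array([-0.1,  0. ,  0.6]))
```

Emit:
carry_out(plan=[0, 0, 0.005, 0, 0, 0, 0.072, 0, 0, 0.01, 0, 0, 0, 0.072, 0, 0, 0.014, 0, 0, 0, 0.072, 0, 0, 0.018, 0, 0, 0, 0.072, 0, 0, 0.018, 0, 0, 0, 0.072])

```text
t: 8.62
tool_pos: [0.5674, -0.1983, -0.0043]
tcp_rot: [-3.134, 0.175, -0.0]
force: [0.2, -0.5, 0.8]
finger_gap: 0.0724
```

Emit:
carry_out(plan=[0, 0, 0.003, 0, 0, 0, 0.072, 0, 0, 0.006, 0, 0, 0, 0.072, 0, 0, 0.008, 0, 0, 0, 0.072, 0, 0, 0.008, 0, 0, 0, 0.072])

```text
t: 9.12
tool_pos: [0.5672, -0.1983, -0.0126]
tcp_rot: [-3.134, 0.175, 0.001]
force: [-0.9, -0.7, -0.2]
finger_gap: 0.0724
```

Emit:
carry_out(plan=[0, 0, 0.002, 0, 0, 0, 0.072, 0, 0, 0.004, 0, 0, 0, 0.072, 0, 0, 0.006, 0, 0, 0, 0.072, 0, 0, 0.006, 0, 0, 0, 0.072])

```text
t: 9.62
tool_pos: [0.567, -0.1982, -0.0188]
tcp_rot: [-3.134, 0.175, 0.001]
force: [0.6, -0.4, -0.4]
finger_gap: 0.072
```

Emit:
carry_out(plan=[0, 0, 0.002, 0, 0, 0, 0.072, 0, 0, 0.004, 0, 0, 0, 0.072, 0, 0, 0.006, 0, 0, 0, 0.072, 0, 0, 0.006, 0, 0, 0, 0.072])

```text
t: 10.12
tool_pos: [0.5669, -0.1982, -0.025]
tcp_rot: [-3.134, 0.175, 0.002]
force: [0.4, 0.0, 0.1]
finger_gap: 0.072
```

Emit:
carry_out(plan=[0, 0, 0.002, 0, 0, 0, 0.072, 0, 0, 0.004, 0, 0, 0, 0.072, 0, 0, 0.004, 0, 0, 0, 0.072])

```text
t: 10.5
tool_pos: [0.5667, -0.1982, -0.0293]
tcp_rot: [-3.134, 0.175, 0.002]
force: [-0.9, -1.3, -0.7]
finger_gap: 0.072
```

Emit:
carry_out(plan=[0, 0, 0.002, 0, 0, 0, 0.072, 0, 0, 0.004, 0, 0, 0, 0.072, 0, 0, 0.004, 0, 0, 0, 0.072])

```text
t: 10.88
tool_pos: [0.5666, -0.1982, -0.0335]
tcp_rot: [-3.134, 0.175, 0.003]
force: [0.6, -0.5, 0.4]
finger_gap: 0.0721
```

Emit:
carry_out(plan=[0, 0, 0.002, 0, 0, 0, 0.072, 0, 0, 0.004, 0, 0, 0, 0.072, 0, 0, 0.004, 0, 0, 0, 0.072])

```text
t: 11.25
tool_pos: [0.5664, -0.1982, -0.0377]
tcp_rot: [-3.134, 0.175, 0.004]
force: [0.5, -0.8, 0.3]
finger_gap: 0.0718
```

Emit:
carry_out(plan=[0, 0, 0.002, 0, 0, 0, 0.072, 0, 0, 0.003, 0, 0, 0, 0.072, 0, 0, 0.003, 0, 0, 0, 0.072])

```text
t: 11.62
tool_pos: [0.5667, -0.1983, -0.0388]
tcp_rot: [-3.135, 0.174, 0.002]
force: [-5.9, 3.5, 17.8]
finger_gap: 0.072
```

Emit:
carry_out(plan=[0, 0, 0.002, 0, 0, 0, 0.072, 0, 0, 0.003, 0, 0, 0, 0.072, 0, 0, 0.003, 0, 0, 0, 0.072])

```text
t: 12.0
tool_pos: [0.5667, -0.1983, -0.0389]
tcp_rot: [-3.135, 0.174, 0.001]
force: [-9.6, 5.4, 28.1]
finger_gap: 0.072
```

Contact came at TCP z = -0.0385 with a 72 mm gap, so the fingertips sit 38.5 mm above the reported TCP. I'll use that offset from here, then lift and go to the nearest round.

Emit:
carry_out(plan=[0, 0, -0.06, 0, 0, 0, 0.072, 0, 0, -0.11, 0, 0, 0, 0.072, 0, 0, -0.13, 0, 0, 0, 0.072])

```text
t: 12.38
tool_pos: [0.5686, -0.1987, 0.0949]
tcp_rot: [-3.136, 0.173, -0.008]
force: [0.5, -0.2, -0.6]
finger_gap: 0.0719
```

```bash
cat >> h.py <<'E'
MAG=np.array([.491,-.021]); 
def g(x,y,z,yaw=83):
    a,b=to_tool([x,y,z],yaw);s=state();print('t',round(s['t'],1),'pos',np.round(s['tool_pos'],4),'gap',round(s['finger_gap'],4),'F',np.round(s['force'],1),'shift',a,'turn',b)
E
python3 -c "
from h import *
g(.583,.166,.09)"
```

```text
t 12.4 pos [ 0.5686 -0.1987  0.0949] gap 0.0719 F [ 0.5 -0.2 -0.6] shift [-0.0258 -0.3641  0.0052] turn [-0.1 -0.3  0.7]
```

Emit:
carry_out(plan=[-0.004, -0.06, 0, 0, 0, 0, 0.072, -0.008, -0.12, 0, 0, 0, 0, 0.072, -0.012, -0.18, 0, 0, 0, 0, 0.072, -0.017, -0.24, 0, 0, 0, 0, 0.072, -0.021, -0.3, 0, 0, 0, 0.7, 0.072])

```text
t: 13.0
tool_pos: [0.5805, 0.1037, 0.0954]
tcp_rot: [-3.134, 0.192, -0.008]
force: [1.8, -0.5, -0.4]
finger_gap: 0.072
```

Emit:
carry_out(plan=[-0.005, -0.063, 0, 0, 0, 0, 0.08, -0.005, -0.063, 0, 0, 0, 0, 0.08])

```text
t: 13.25
tool_pos: [0.5834, 0.1709, 0.0954]
tcp_rot: [-3.134, 0.185, -0.009]
force: [-0.0, -0.0, -0.3]
finger_gap: 0.0803
```

```bash
python3 -c "
from h import *
g(.583,.166,-.016)
c,a=snap('wrist','w6');print(proj(c,[.583,.166,.032]))
g(.583,.166,-.016)
print(np.round(c['view'],3).tolist())
c,a=snap('top','t6')
m=cv2.inRange(cv2.cvtColor(a,cv2.COLOR_BGR2HSV),(3,90,40),(14,230,190))
for b in blobs(m,60):
  (u,v),_,_=cv2.minAreaRect(b);print(np.round(onz(c,u,v,.03),3))"
```

```text
t 13.2 pos [0.5834 0.1709 0.0954] gap 0.0803 F [-0.  -0.  -0.3] shift [-0.0004  0.0052  0.1114] turn [-0.1 -0.3  0.2]
[259.60282686 191.86070137]
t 13.3 pos [0.583  0.1693 0.0952] gap 0.08 F [-0.3 -0.5  0.4] shift [-0.0002  0.0034  0.1112] turn [-0.1 -0.3  0.2]
[[-0.118, -0.993, -0.002, 0.238], [-0.958, 0.114, 0.264, 0.534], [-0.262, 0.033, -0.965, 0.424], [0.0, 0.0, 0.0, 1.0]]
[ 0.145 -0.756  0.03 ]
[ 0.492 -0.018  0.03 ]
[0.583 0.166 0.03 ]
[0.575 0.373 0.03 ]
[0.585 0.279 0.03 ]
[ 0.722 -0.869  0.03 ]
```

View pics/w6.png

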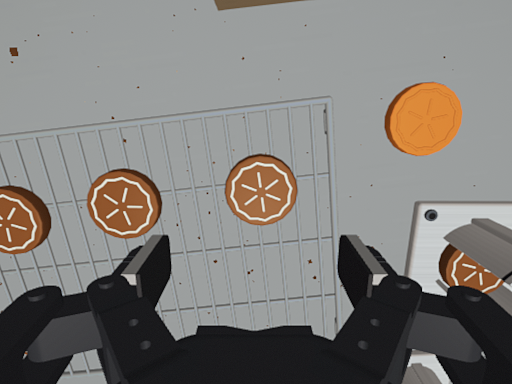

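Round at (261,190) against a predicted (260,192); all positions agree. I descend and grip.

Emit:
carry_out(plan=[0, 0.0035, 0.055, 0, 0, 0, 0.08, 0, 0.0035, 0.1, 0, 0, 0, 0.08, 0, 0.0035, 0.111, 0, 0, 0, 0.08, 0, 0.0035, 0.111, 0, 0, 0, 0.05, 0, 0.0035, 0.111, 0, 0, 0, 0.05])

```text
t: 13.98
tool_pos: [0.5844, 0.1647, -0.0136]
tcp_rot: [-3.133, 0.189, -0.012]
force: [-0.0, 1.1, 0.6]
finger_gap: 0.0575
```

Emit:
carry_out(plan=[0, 0, 0, 0, 0, 0, 0.05, 0, 0, 0, 0, 0, 0, 0.05, 0, 0, -0.03, 0, 0, 0, 0.05, 0, 0, -0.09, 0, 0, 0, 0.05, 0, 0, -0.15, 0, 0, 0, 0.05])

```text
t: 14.6
tool_pos: [0.583, 0.1643, 0.1383]
tcp_rot: [-3.134, 0.189, -0.011]
force: [1.9, 1.2, -0.8]
finger_gap: 0.0574
```

```bash
python3 -c "
from h import *
g(.491,-.021,.13)
c,a=snap('side');a=a[100:300,150:350]
w,b=snap('wrist')
cv2.imwrite('pics/s7.png',np.hstack([cv2.resize(a,(384,384)),b[:,80:440]]))"
```

```text
t 14.6 pos [0.583  0.1643 0.1383] gap 0.0574 F [ 1.9  1.2 -0.8] shift [-0.0691  0.195   0.0073] turn [-0.2 -0.4  0.1]
```

View pics/s7.png

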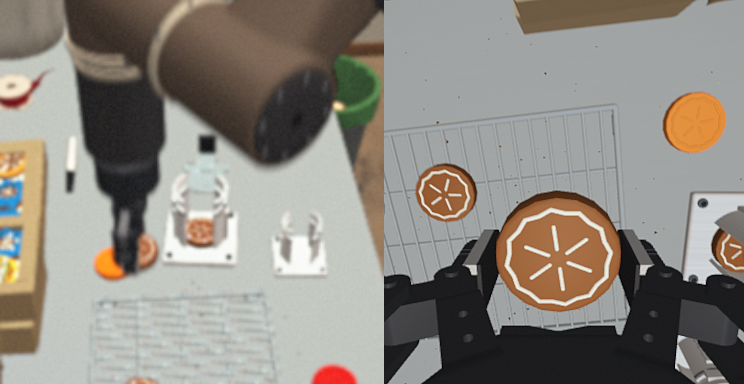

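```bash
cat >> h.py <<'E'
def held():
    c,a=snap('wrist');s=state();h=cv2.cvtColor(a,cv2.COLOR_BGR2HSV)
    m=cv2.inRange(h,(0,0,185),(40,110,255));m[:,:170]=0;m[:,345:]=0;m[:170]=0;m[325:]=0
    b=max(blobs(m,30),key=lambda k:cv2.boundingRect(k)[2]);e=cv2.fitEllipse(cv2.convexHull(b))
    T=R.from_rotvec(s['tcp_rot']);
    p=onz(c,*e[0],s['tool_pos'][2]+.0386+.007);print('held: ellipse',np.round(e[0],1),np.round(e[1],1),'disc in tool',np.round(T.inv().apply(p-s['tool_pos']),4))
def rounds():
    c,a=snap('top');m=cv2.inRange(cv2.cvtColor(a,cv2.COLOR_BGR2HSV),(3,90,40),(14,230,190))
    for b in blobs(m,60):
        (u,v),_,_=cv2.minAreaRect(b);p=onz(c,u,v,.03)
        if .3<p[0]<.8 and -.5<p[1]<.6: print('round',np.round(p[:2],3))
E
python3 -c "
from h import *
held();g(.491,-.021,.13)"
```

```text
held: ellipse [254.2 256.4] [ 98.  108.6] disc in tool [ 0.0001 -0.0002 -0.0456]
t 14.8 pos [0.5855 0.1657 0.141 ] gap 0.0579 F [ 0.2 -0.6 -1.6] shift [-0.0715  0.1968  0.0084] turn [-0.5 -0.8  0.1]
```

The disc is centred in the grasp. I carry it over the tube.

Emit:
carry_out(plan=[-0.02, 0.055, 0.003, -0.3, -0.4, 0, 0.05, -0.04, 0.11, 0.005, -0.5, -0.8, 0, 0.05, -0.06, 0.165, 0.008, -0.5, -0.8, 0, 0.05, -0.0715, 0.197, 0.008, -0.5, -0.8, 0, 0.05, -0.0715, 0.197, 0.008, -0.5, -0.8, 0, 0.05])

```text
t: 15.38
tool_pos: [0.4891, -0.0231, 0.1298]
tcp_rot: [3.135, -0.193, -0.002]
force: [0.1, 0.3, -0.7]
finger_gap: 0.0576
```

```bash
python3 -c "
from h import *
c,a=snap('wrist','w8');held();g(.491,-.021,.012)
c,t=snap('top');cv2.imwrite('pics/w8.png',np.hstack([a[:,80:440],cv2.resize(t[150:270,200:310],(352,384))]))"
```

```text
held: ellipse [253.9 256.5] [ 97.8 108.8] disc in tool [-0.0002  0.0013 -0.0456]
t 15.5 pos [ 0.4908 -0.0214  0.1301] gap 0.0575 F [ 1.   1.1 -0.7] shift [ 1.000e-04 -5.000e-04  1.181e-01] turn [0.  0.  0.1]
```

View pics/w8.png

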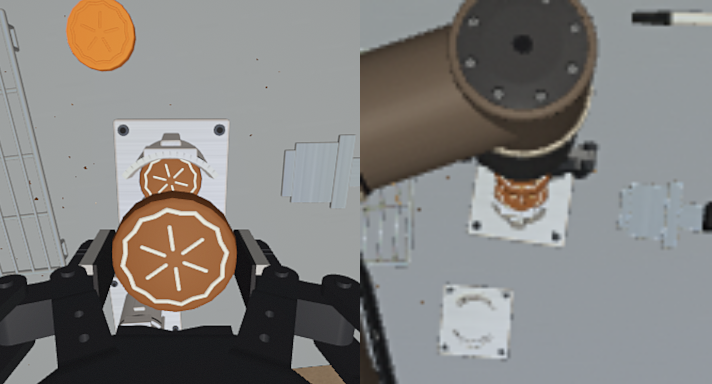

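```bash
python3 -c "
from h import *
c=camera_info('wrist')
a=onz(c,202.5,130,.012);b=onz(c,301,129,.012);print(a,b,np.linalg.norm(a-b))
y=(a-b)/np.linalg.norm(a-b);x=np.array([y[1],-y[0],0]);print('C',(a+b)/2-.045*x,'yang',np.degrees(np.arctan2(y[1],y[0])))"
```

```text
[0.54127723 0.02121501 0.012     ] [ 0.53099467 -0.07110864  0.012     ] 0.09289449710200415
C [ 0.49141248 -0.01996573  0.012     ] yang 83.64486420712853
```

The tube measures at (0.4912, -0.0203), within 1 mm of the first estimate. I lower to just above where the gripper body would meet the lips, then release.

Emit:
carry_out(plan=[0, 0, 0.04, 0, 0, 0, 0.05, 0, 0, 0.075, 0, 0, 0, 0.05, 0, 0, 0.1, 0, 0, 0, 0.05, 0, 0, 0.113, 0, 0, 0, 0.05, 0, 0, 0.115, 0, 0, 0, 0.05])

```text
t: 16.15
tool_pos: [0.491, -0.0207, 0.0144]
tcp_rot: [3.135, -0.188, -0.003]
force: [0.3, -0.2, -0.2]
finger_gap: 0.0575
```

```bash
python3 -c "
from h import *
held();g(.4912,-.0205,.012)"
```

```text
held: ellipse [254.1 262.2] [ 85.1 107.6] disc in tool [-0.0027  0.0006 -0.0456]
t 16.2 pos [ 0.4914 -0.0207  0.015 ] gap 0.0577 F [-0.5 -0.5 -0.5] shift [-0.0002 -0.0002  0.003 ] turn [0.1 0.  0.1]
```

Emit:
carry_out(plan=[0, 0, 0.002, 0, 0, 0, 0.05, 0, 0, 0.002, 0, 0, 0, 0.075, 0, 0, 0.002, 0, 0, 0, 0.075, 0, 0, 0.0, 0, 0, 0, 0.075, 0, 0, 0, 0, 0, 0, 0.075])

```text
t: 16.82
tool_pos: [0.4916, -0.0207, 0.0153]
tcp_rot: [3.135, -0.188, -0.0]
force: [-0.3, 0.1, -0.3]
finger_gap: 0.075
```

Emit:
carry_out(plan=[0, 0, -0.05, 0, 0, 0, 0.08, 0, 0, -0.11, 0, 0, 0, 0.08, 0, 0, -0.12, 0, 0, 0, 0.08])

```text
t: 17.2
tool_pos: [0.4942, -0.02, 0.1396]
tcp_rot: [-3.135, 0.187, -0.011]
force: [0.0, -0.6, -0.7]
finger_gap: 0.0798
```

```bash
python3 -c "
from h import *
g(.585,.279,.09)
c,a=snap('wrist');c,t=snap('side');cv2.imwrite('pics/w9.png',np.hstack([a[:,80:440],cv2.resize(t[160:260,210:310],(384,384))]));rounds();g(.585,.279,.09)"
```

```text
t 17.2 pos [ 0.4942 -0.02    0.1396] gap 0.0798 F [ 0.  -0.6 -0.7] shift [ 0.0543 -0.3076  0.0506] turn [-0.1 -0.4  0.2]
round [ 0.49 -0.02]
round [0.591 0.384]
t 17.4 pos [ 0.4914 -0.0205  0.1352] gap 0.0799 F [-0.8 -0.5 -0.5] shift [ 0.0571 -0.3086  0.0451] turn [ 0.  -0.   0.1]
```

View pics/w9.png

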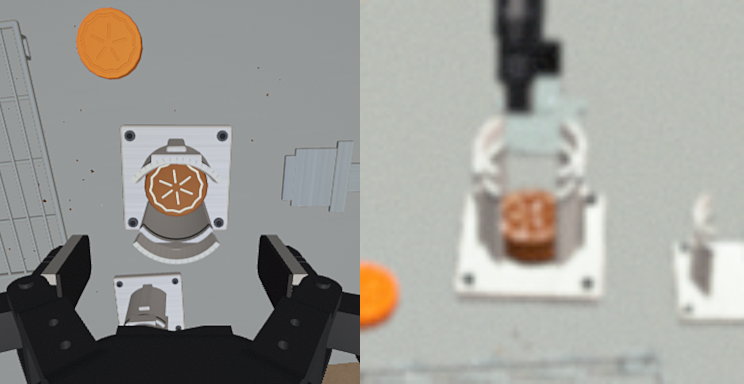

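Two rounds are stacked flat in the tube. On to round 2.

Emit:
carry_out(plan=[0.011, -0.06, 0, 0, 0, 0, 0.08, 0.022, -0.12, 0.005, 0, 0, 0, 0.08, 0.033, -0.18, 0.02, 0, 0, 0, 0.08, 0.044, -0.24, 0.035, 0, 0, 0, 0.08, 0.056, -0.302, 0.045, 0, 0, 0, 0.08])

```text
t: 17.98
tool_pos: [0.5815, 0.2716, 0.0871]
tcp_rot: [3.133, -0.188, -0.005]
force: [0.6, 0.5, 1.2]
finger_gap: 0.08
```

Emit:
carry_out(plan=[0.002, -0.006, 0, 0, 0, 0, 0.08, 0.002, -0.006, 0, 0, 0, 0, 0.08])

```text
t: 18.23
tool_pos: [0.5828, 0.2768, 0.0841]
tcp_rot: [3.13, -0.187, -0.01]
force: [-0.8, -0.8, -0.5]
finger_gap: 0.0801
```

```bash
cat >> h.py <<'E'
def under(x,y):
    """round nearest to the expected place, seen by the wrist camera"""
    c,a=snap('wrist');h=cv2.cvtColor(a,cv2.COLOR_BGR2HSV);m=cv2.inRange(h,(3,90,60),(14,230,230))
    m=cv2.morphologyEx(m,cv2.MORPH_CLOSE,np.ones((9,9)))
    for b in blobs(m,1200):
        u,v=cv2.fitEllipse(b)[0];p=onz(c,u,v,.028);print('wrist round',np.round([u,v]),np.round(p[:2],4))
    print('expected',proj(c,[x,y,.028]));
E
python3 -c "
from h import *
under(.585,.279);g(.585,.279,-.015)"
```

```text
wrist round [125. 209.] [0.5826 0.3791]
wrist round [249. 191.] [0.5852 0.2797]
expected [249.72525768 191.52321412]
t 18.3 pos [0.5831 0.2762 0.0852] gap 0.0801 F [ 0.  -0.5  0.7] shift [ 0.0021 -0.0036  0.1001] turn [0.3 0.3 0.1]
```

Emit:
carry_out(plan=[0.002, -0.0035, 0.05, 0.3, 0.3, 0, 0.08, 0.002, -0.0035, 0.09, 0.3, 0.3, 0, 0.08, 0.002, -0.0035, 0.1, 0.3, 0.3, 0, 0.08, 0.002, -0.0035, 0.1, 0.3, 0.3, 0, 0.08, 0.002, -0.0035, 0.1, 0.3, 0.3, 0, 0.05])

```text
t: 18.9
tool_pos: [0.5861, 0.2794, -0.0128]
tcp_rot: [-3.135, 0.189, -0.003]
force: [0.6, 0.5, 0.6]
finger_gap: 0.0639
```

Emit:
carry_out(plan=[0, 0, 0, 0, 0, 0, 0.05, 0, 0, 0, 0, 0, 0, 0.05, 0, 0, 0, 0, 0, 0, 0.05])

```text
t: 19.27
tool_pos: [0.5865, 0.2798, -0.0118]
tcp_rot: [-3.134, 0.188, -0.005]
force: [-1.4, -0.2, 6.6]
finger_gap: 0.0576
```

Emit:
carry_out(plan=[0, 0, -0.03, 0, 0, 0, 0.05, 0, 0, -0.09, 0, 0, 0, 0.05, 0, 0, -0.145, 0, 0, 0, 0.05, 0, 0, -0.145, 0, 0, 0, 0.05])

```text
t: 19.77
tool_pos: [0.5886, 0.2813, 0.1388]
tcp_rot: [-3.128, 0.187, -0.016]
force: [-0.5, -0.2, -0.1]
finger_gap: 0.0574
```

```bash
python3 -c "
from h import *
held();g(.4912,-.0205,.13)"
```

```text
held: ellipse [254.1 256.4] [ 96. 107.] disc in tool [ 0.     -0.0004 -0.0456]
t 19.8 pos [0.587  0.2804 0.1357] gap 0.0573 F [-0.9  0.  -1.6] shift [-0.0591  0.3103  0.0034] turn [-0.4 -0.4  0.1]
```

Emit:
carry_out(plan=[-0.011, 0.06, 0, 0, 0, 0, 0.05, -0.022, 0.12, 0.001, -0.4, -0.4, 0, 0.05, -0.034, 0.18, 0.002, -0.4, -0.4, 0, 0.05, -0.046, 0.24, 0.003, -0.4, -0.4, 0, 0.05, -0.057, 0.3, 0.003, -0.4, -0.4, 0, 0.05])

```text
t: 20.45
tool_pos: [0.4926, -0.0124, 0.1291]
tcp_rot: [3.134, -0.188, -0.005]
force: [1.2, -1.5, 0.1]
finger_gap: 0.057
```

Emit:
carry_out(plan=[-0.002, 0.01, 0, 0, 0, 0, 0.05, -0.002, 0.01, 0, 0, 0, 0, 0.05, -0.002, 0.01, 0, 0, 0, 0, 0.05])

```text
t: 20.82
tool_pos: [0.4897, -0.0214, 0.1287]
tcp_rot: [3.134, -0.187, -0.006]
force: [0.2, 0.5, -0.6]
finger_gap: 0.0574
```

```bash
python3 -c "
from h import *
held();g(.4912,-.0205,.014)"
```

```text
held: ellipse [254.  256.6] [ 95.9 106.8] disc in tool [ 0.0002  0.0007 -0.0456]
t 20.9 pos [ 0.4898 -0.0212  0.1288] gap 0.0575 F [-0.6 -1.2  0. ] shift [ 0.0017 -0.0011  0.1148] turn [0.1 0.2 0.2]
```

Emit:
carry_out(plan=[0.0017, -0.001, 0.04, 0.1, 0.2, 0, 0.05, 0.0017, -0.001, 0.075, 0.1, 0.2, 0, 0.05, 0.0017, -0.001, 0.1, 0.1, 0.2, 0, 0.05, 0.0017, -0.001, 0.112, 0.1, 0.2, 0, 0.05, 0.0017, -0.001, 0.115, 0.1, 0.2, 0, 0.05])

```text
t: 21.5
tool_pos: [0.4913, -0.02, 0.0133]
tcp_rot: [3.135, -0.185, -0.001]
force: [-0.0, -0.0, -0.6]
finger_gap: 0.0571
```

Emit:
carry_out(plan=[0, 0, 0, 0, 0, 0, 0.05, 0, 0, 0, 0, 0, 0, 0.075, 0, 0, 0, 0, 0, 0, 0.075, 0, 0, 0, 0, 0, 0, 0.075])

```text
t: 22.0
tool_pos: [0.4915, -0.02, 0.0137]
tcp_rot: [3.136, -0.185, -0.0]
force: [-0.4, 0.8, -0.1]
finger_gap: 0.075
```

Emit:
carry_out(plan=[0, 0, -0.05, 0, 0, 0, 0.08, 0, 0, -0.11, 0, 0, 0, 0.08, 0, 0, -0.12, 0, 0, 0, 0.08, 0, 0, -0.12, 0, 0, 0, 0.08])

```text
t: 22.5
tool_pos: [0.4918, -0.0198, 0.1343]
tcp_rot: [-3.135, 0.185, -0.003]
force: [-0.4, -0.5, -0.2]
finger_gap: 0.08
```

```bash
cat >> h.py <<'E'
def stack(z):
    c,a=snap('wrist','last');h=cv2.cvtColor(a,cv2.COLOR_BGR2HSV);m=cv2.inRange(h,(0,0,195),(40,90,255))
    b=cv2.inRange(h,(3,90,60),(14,230,230));b=cv2.morphologyEx(b,cv2.MORPH_CLOSE,np.ones((9,9)))
    for k in blobs(b,800):
        e=cv2.fitEllipse(k);print('stack ellipse',np.round(e[0]),np.round(e[1]),np.round(onz(c,*e[0],z)[:2],4))
    print('expected',proj(c,[.4912,-.0205,z]))
E
python3 -c "
from h import *
stack(.054);rounds();g(.583,.379,.09)"
```

```text
stack ellipse [255. 190.] [57. 68.] [ 0.4886 -0.0204]
stack ellipse [187.  37.] [66. 76.] [0.6145 0.0163]
expected [254.32398585 186.8898343 ]
round [ 0.49 -0.02]
round [0.59  0.384]
t 22.6 pos [ 0.4905 -0.0202  0.1324] gap 0.0801 F [-0.4 -1.2 -1.3] shift [ 0.0449 -0.4073  0.042 ] turn [0.  0.1 0.2]
```

The third round is in. Next, the round at (0.583, 0.379).

Emit:
carry_out(plan=[0.006, -0.06, 0, 0, 0, 0, 0.08, 0.013, -0.12, 0.01, 0, 0, 0, 0.08, 0.02, -0.18, 0.02, 0, 0, 0, 0.08, 0.026, -0.24, 0.03, 0, 0, 0, 0.08, 0.033, -0.3, 0.042, 0, 0, 0, 0.08])

```text
t: 23.22
tool_pos: [0.5579, 0.2751, 0.0877]
tcp_rot: [3.133, -0.185, -0.006]
force: [0.6, -0.8, 0.9]
finger_gap: 0.0803
```

Emit:
carry_out(plan=[0.006, -0.055, 0, 0, 0, 0, 0.08, 0.012, -0.107, 0, 0, 0, 0, 0.08, 0.012, -0.107, 0, 0, 0, 0, 0.08, 0.012, -0.107, 0, 0, 0, 0, 0.08])

```text
t: 23.72
tool_pos: [0.5814, 0.3791, 0.0848]
tcp_rot: [3.13, -0.185, -0.011]
force: [-0.1, 0.1, 0.2]
finger_gap: 0.0802
```

```bash
python3 -c "
from h import *
under(.583,.379);g(.583,.379,-.012)"
```

```text
wrist round [257. 305.] [0.4789 0.3881]
wrist round [252. 193.] [0.5823 0.3796]
expected [252.77238583 191.56994225]
t 23.8 pos [0.5816 0.3787 0.0855] gap 0.0798 F [-0.8  0.9  0.4] shift [ 0.0019 -0.001   0.0975] turn [0.3 0.3 0.2]
```

Emit:
carry_out(plan=[0.001, -0.0015, 0.05, 0.3, 0.3, 0, 0.08, 0.001, -0.0015, 0.09, 0.3, 0.3, 0, 0.08, 0.001, -0.0015, 0.098, 0.3, 0.3, 0, 0.08, 0.001, -0.0015, 0.098, 0.3, 0.3, 0, 0.08, 0.001, -0.0015, 0.098, 0.3, 0.3, 0, 0.05])

```text
t: 24.4
tool_pos: [0.5834, 0.3803, -0.0102]
tcp_rot: [-3.134, 0.186, -0.003]
force: [0.6, 0.8, 0.5]
finger_gap: 0.0636
```

Emit:
carry_out(plan=[0, 0, 0, 0, 0, 0, 0.05, 0, 0, 0, 0, 0, 0, 0.05, 0, 0, 0, 0, 0, 0, 0.05])

```text
t: 24.78
tool_pos: [0.5837, 0.3808, -0.0092]
tcp_rot: [-3.133, 0.185, -0.004]
force: [-1.2, -0.7, 5.0]
finger_gap: 0.057
```

Emit:
carry_out(plan=[0, 0, -0.03, 0, 0, 0, 0.05, 0, 0, -0.09, 0, 0, 0, 0.05, 0, 0, -0.145, 0, 0, 0, 0.05, 0, 0, -0.145, 0, 0, 0, 0.05])

```text
t: 25.28
tool_pos: [0.5857, 0.3824, 0.1418]
tcp_rot: [-3.127, 0.184, -0.015]
force: [-0.6, 0.1, -0.8]
finger_gap: 0.0568
```

```bash
python3 -c "
from h import *
held();g(.4912,-.0205,.13)"
```

```text
held: ellipse [254.3 254. ] [ 94.8 104.7] disc in tool [ 0.0011 -0.0005 -0.0456]
t 25.3 pos [0.5841 0.3814 0.1385] gap 0.0568 F [-0.2 -0.7 -1.9] shift [-0.045   0.4101  0.0054] turn [-0.4 -0.3  0.2]
```

Emit:
carry_out(plan=[-0.0065, 0.06, 0, 0, 0, 0, 0.05, -0.013, 0.12, 0.001, -0.4, -0.3, 0, 0.05, -0.02, 0.18, 0.002, -0.4, -0.3, 0, 0.05, -0.026, 0.24, 0.003, -0.4, -0.3, 0, 0.05, -0.033, 0.3, 0.004, -0.4, -0.3, 0, 0.05])

```text
t: 25.95
tool_pos: [0.5144, 0.0853, 0.1307]
tcp_rot: [3.135, -0.185, -0.004]
force: [0.9, -0.2, -0.4]
finger_gap: 0.0572
```

Emit:
carry_out(plan=[-0.006, 0.055, 0, 0, 0, 0, 0.05, -0.012, 0.108, 0, 0, 0, 0, 0.05, -0.012, 0.11, 0, 0, 0, 0, 0.05, -0.012, 0.11, 0, 0, 0, 0, 0.05])

```text
t: 26.45
tool_pos: [0.4891, -0.0229, 0.1301]
tcp_rot: [3.135, -0.187, -0.005]
force: [-0.0, 0.6, -0.9]
finger_gap: 0.0565
```

```bash
python3 -c "
from h import *
held();g(.4912,-.0205,.030)"
```

```text
held: ellipse [254.2 254. ] [ 94.8 104.7] disc in tool [ 0.0014  0.0012 -0.0456]
t 26.5 pos [ 0.4894 -0.0223  0.1302] gap 0.0569 F [-0.6 -0.5 -0.3] shift [ 0.0019 -0.0022  0.1002] turn [0.1 0.2 0.2]
```

Emit:
carry_out(plan=[0.001, -0.002, 0.04, 0.1, 0.2, 0, 0.05, 0.001, -0.002, 0.075, 0.1, 0.2, 0, 0.05, 0.001, -0.002, 0.095, 0.1, 0.2, 0, 0.05, 0.001, -0.002, 0.1, 0.1, 0.2, 0, 0.05, 0.001, -0.002, 0.1, 0.1, 0.2, 0, 0.05])

```text
t: 27.12
tool_pos: [0.4906, -0.0199, 0.0302]
tcp_rot: [3.136, -0.184, 0.0]
force: [0.2, -0.5, -0.4]
finger_gap: 0.0571
```

Emit:
carry_out(plan=[0, 0, 0, 0, 0, 0, 0.05, 0, 0, 0, 0, 0, 0, 0.075, 0, 0, 0, 0, 0, 0, 0.075, 0, 0, 0, 0, 0, 0, 0.075])

```text
t: 27.62
tool_pos: [0.4908, -0.0199, 0.0305]
tcp_rot: [-3.136, 0.184, -0.001]
force: [0.3, -0.3, 0.4]
finger_gap: 0.0747
```

Emit:
carry_out(plan=[0, 0, -0.05, 0, 0, 0, 0.08, 0, 0, -0.1, 0, 0, 0, 0.08, 0, 0, -0.105, 0, 0, 0, 0.08, 0, 0, -0.105, 0, 0, 0, 0.08])

```text
t: 28.12
tool_pos: [0.4906, -0.0199, 0.1357]
tcp_rot: [-3.135, 0.184, -0.002]
force: [0.4, -0.2, 0.3]
finger_gap: 0.0796
```

```bash
python3 -c "
from h import *
stack(.068);rounds();g(.475,.389,.09)"
```

```text
stack ellipse [254. 191.] [65. 70.] [ 0.4901 -0.0204]
stack ellipse [187.  36.] [65. 75.] [0.6111 0.0138]
expected [254.09058299 189.57085334]
round [ 0.487 -0.02 ]
t 28.2 pos [ 0.4898 -0.0202  0.1344] gap 0.0803 F [ 0.3 -0.6 -0. ] shift [-0.0626 -0.4046  0.0443] turn [0.  0.1 0.3]
```

Four are in. Last round at (0.475, 0.39).

Emit:
carry_out(plan=[-0.009, -0.06, 0, 0, 0, 0, 0.08, -0.018, -0.12, 0.01, 0, 0, 0, 0.08, -0.027, -0.18, 0.02, 0, 0, 0, 0.08, -0.036, -0.24, 0.03, 0, 0, 0, 0.08, -0.046, -0.3, 0.042, 0, 0, 0, 0.08])

```text
t: 28.85
tool_pos: [0.4783, 0.2846, 0.0906]
tcp_rot: [3.134, -0.184, -0.004]
force: [1.1, -1.5, 0.1]
finger_gap: 0.0803
```

Emit:
carry_out(plan=[-0.008, -0.055, 0, 0, 0, 0, 0.08, -0.016, -0.105, 0, 0, 0, 0, 0.08, -0.016, -0.105, 0, 0, 0, 0, 0.08, -0.016, -0.105, 0, 0, 0, 0, 0.08])

```text
t: 29.35
tool_pos: [0.4739, 0.3899, 0.0887]
tcp_rot: [3.131, -0.183, -0.007]
force: [0.8, -0.3, 0.2]
finger_gap: 0.08
```

```bash
python3 -c "
from h import *
under(.475,.389);g(.475,.39,-.010)"
```

```text
wrist round [254. 192.] [0.4737 0.3889]
expected [253.91221071 190.87882493]
t 29.4 pos [0.4742 0.3895 0.0892] gap 0.08 F [-0.5 -0.6  0.7] shift [ 0.0011 -0.001   0.0992] turn [0.3 0.2 0.3]
```

Emit:
carry_out(plan=[0, 0, 0.05, 0.3, 0.2, 0, 0.08, 0, 0, 0.09, 0.3, 0.2, 0, 0.08, 0, 0, 0.099, 0.3, 0.2, 0, 0.08, 0, 0, 0.099, 0.3, 0.2, 0, 0.08, 0, 0, 0.099, 0.3, 0.2, 0, 0.05])

```text
t: 30.02
tool_pos: [0.4748, 0.39, -0.008]
tcp_rot: [-3.133, 0.184, -0.002]
force: [1.2, -1.0, -0.1]
finger_gap: 0.0641
```

Emit:
carry_out(plan=[0, 0, 0, 0, 0, 0, 0.05, 0, 0, 0, 0, 0, 0, 0.05, 0, 0, 0, 0, 0, 0, 0.05])

```text
t: 30.4
tool_pos: [0.4752, 0.3906, -0.0069]
tcp_rot: [-3.132, 0.184, -0.004]
force: [-0.7, -0.4, 6.4]
finger_gap: 0.0563
```

Emit:
carry_out(plan=[0, 0, -0.03, 0, 0, 0, 0.05, 0, 0, -0.09, 0, 0, 0, 0.05, 0, 0, -0.145, 0, 0, 0, 0.05, 0, 0, -0.145, 0, 0, 0, 0.05])

```text
t: 30.9
tool_pos: [0.4768, 0.3924, 0.1436]
tcp_rot: [-3.124, 0.182, -0.013]
force: [-0.5, 0.8, -1.0]
finger_gap: 0.0566
```

```bash
python3 -c "
from h import *
held();g(.4912,-.0205,.13)"
```

```text
held: ellipse [254.  251.7] [ 93.3 103. ] disc in tool [ 0.0022 -0.0008 -0.0456]
t 30.9 pos [0.4754 0.3911 0.1406] gap 0.0565 F [ 0.1  0.4 -1.8] shift [0.0637 0.407  0.0072] turn [-0.5 -0.2  0.3]
```

Emit:
carry_out(plan=[0.009, 0.06, 0, 0, 0, 0, 0.05, 0.018, 0.12, 0.001, -0.4, -0.2, 0, 0.05, 0.028, 0.18, 0.002, -0.4, -0.2, 0, 0.05, 0.038, 0.24, 0.003, -0.4, -0.2, 0, 0.05, 0.047, 0.3, 0.004, -0.4, -0.2, 0, 0.05])

```text
t: 31.58
tool_pos: [0.486, 0.0856, 0.1328]
tcp_rot: [-3.135, 0.183, 0.001]
force: [0.9, 0.2, -0.8]
finger_gap: 0.0564
```

Emit:
carry_out(plan=[0.008, 0.055, 0, 0, 0, 0, 0.05, 0.017, 0.105, 0, 0, 0, 0, 0.05, 0.017, 0.107, 0, 0, 0, 0, 0.05, 0.017, 0.107, 0, 0, 0, 0, 0.05])

```text
t: 32.08
tool_pos: [0.4898, -0.023, 0.1318]
tcp_rot: [-3.135, 0.185, 0.003]
force: [-0.2, 0.7, 0.3]
finger_gap: 0.0563
```

```bash
python3 -c "
from h import *
held();g(.4912,-.0205,.045)"
```

```text
held: ellipse [254.  251.7] [ 93.2 103. ] disc in tool [ 0.0027  0.0012 -0.0456]
t 32.1 pos [ 0.49   -0.0224  0.132 ] gap 0.0562 F [ 0.6  0.1 -0.2] shift [ 0.0011 -0.002   0.087 ] turn [-0.   0.1  0.3]
```

Emit:
carry_out(plan=[0.001, -0.002, 0.04, 0, 0.1, 0.3, 0.05, 0.001, -0.002, 0.07, 0, 0.1, 0.3, 0.05, 0.001, -0.002, 0.082, 0, 0.1, 0.3, 0.05, 0.001, -0.002, 0.087, 0, 0.1, 0.3, 0.05, 0.001, -0.002, 0.087, 0, 0.1, 0.3, 0.05])

```text
t: 32.75
tool_pos: [0.4916, -0.02, 0.0455]
tcp_rot: [-3.135, 0.191, -0.001]
force: [-0.3, -0.2, 0.0]
finger_gap: 0.0562
```

Emit:
carry_out(plan=[0, 0, 0, 0, 0, 0, 0.05, 0, 0, 0, 0, 0, 0, 0.075, 0, 0, 0, 0, 0, 0, 0.075, 0, 0, 0, 0, 0, 0, 0.075])

```text
t: 33.25
tool_pos: [0.4917, -0.02, 0.0457]
tcp_rot: [-3.135, 0.191, -0.001]
force: [0.5, -0.5, 0.1]
finger_gap: 0.075
```

Emit:
carry_out(plan=[0, 0, -0.05, 0, 0, 0, 0.08, 0, 0, -0.1, 0, 0, 0, 0.08, 0, 0, -0.1, 0, 0, 0, 0.08, 0, 0, -0.1, 0, 0, 0, 0.08])

```text
t: 33.75
tool_pos: [0.4912, -0.0201, 0.1456]
tcp_rot: [-3.134, 0.191, -0.001]
force: [-0.6, -0.4, -0.7]
finger_gap: 0.08
```

```bash
python3 -c "
from h import *
stack(.082)
c,a=snap('wrist');d,t=snap('side')
cv2.imwrite('pics/w10.png',np.hstack([a[:,100:],cv2.resize(t[110:260,210:310],(256,384))]))
g(.4912,-.0205,.045)"
```

```text
stack ellipse [254. 191.] [68. 71.] [ 0.4917 -0.0206]
stack ellipse [189.  40.] [63. 71.] [0.6085 0.0118]
expected [253.93338574 191.6613131 ]
t 33.9 pos [ 0.4908 -0.0203  0.1446] gap 0.0799 F [-0.7 -0.1  0.3] shift [0.0005 0.0001 0.0996] turn [-0.   0.1  0. ]
```

View pics/w10.png

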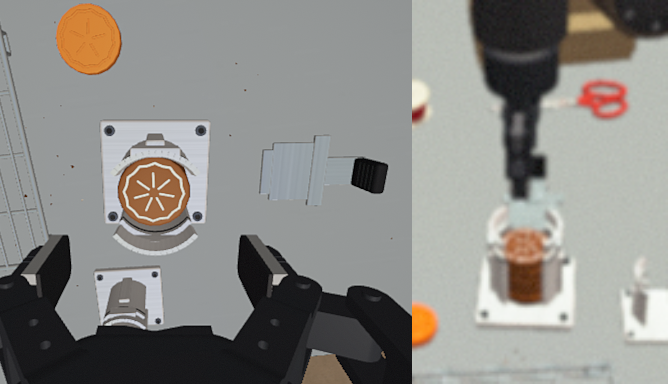

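Five rounds stacked flat with the top at the line. Now back to the slide with the jaws turned across it.

```bash
python3 -c "
from h import *
g(.4655,-.222,.12,-7)"
```

```text
t 33.9 pos [ 0.4908 -0.0203  0.1446] gap 0.0799 F [-0.7 -0.1  0.3] shift [-0.0006  0.2033  0.0245] turn [ -0.1   0.  -90. ]
```

Emit:
carry_out(plan=[0, 0.04, 0, 0, 0, 10, 0.06, 0, 0.08, 0, 0, 0, 20, 0.06, 0, 0.12, 0, 0, 0, 30, 0.06, 0, 0.16, 0.01, 0, 0, 40, 0.06, 0, 0.203, 0.02, 0, 0, 50, 0.06])

```text
t: 34.52
tool_pos: [0.4654, -0.223, 0.1234]
tcp_rot: [2.756, -1.505, -0.004]
force: [0.8, -0.2, -0.7]
finger_gap: 0.0604
```

Emit:
carry_out(plan=[0, 0, 0, 0, 0, 10, 0.06, 0, 0, 0, 0, 0, 20, 0.06, 0, 0, 0, 0, 0, 30, 0.06, 0, 0, 0, 0, 0, 40, 0.06, 0, 0, 0, 0, 0, 40, 0.06])

```text
t: 35.15
tool_pos: [0.4649, -0.2229, 0.1224]
tcp_rot: [2.075, -2.354, -0.006]
force: [0.1, 0.2, 0.2]
finger_gap: 0.06
```

```bash
python3 -c "
from h import *
c,a=snap('wrist','w11')
g(.4655,-.23,.04,-7)
print(proj(c,[.465,-.23,.04]))"
```

```text
t 35.2 pos [ 0.465  -0.2229  0.1226] gap 0.0599 F [ 0.7  0.8 -0.3] shift [ 0.007  -0.0017  0.0826] turn [ 0.3  0.  -0.1]
[252.68723701 178.03667421]
```

View pics/w11.png

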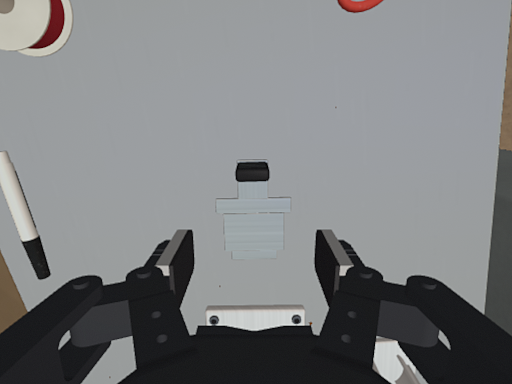

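The slide is where I left it, aligned, with its grip at (252,175). I grasp it slightly deeper this time.

Emit:
carry_out(plan=[0.007, -0.001, 0.05, 0.3, 0, 0, 0.06, 0.007, -0.001, 0.1, 0.3, 0, 0, 0.06, 0.007, -0.001, 0.13, 0.3, 0, 0, 0.06, 0.007, -0.001, 0.132, 0.3, 0, 0, 0.06, 0.007, -0.001, 0.132, 0.3, 0, 0, 0.02])

```text
t: 35.83
tool_pos: [0.4652, -0.2301, -0.0088]
tcp_rot: [-2.082, 2.351, -0.002]
force: [1.0, 0.1, 0.2]
finger_gap: 0.0431
```

Emit:
carry_out(plan=[0, 0, 0, 0, 0, 0, 0.02, 0, 0, 0, 0, 0, 0, 0.02, 0, 0, 0, 0, 0, 0, 0.02, 0, 0, 0, 0, 0, 0, 0.02])

```text
t: 36.33
tool_pos: [0.4663, -0.2302, -0.0074]
tcp_rot: [-2.082, 2.349, -0.005]
force: [-1.7, 1.0, 7.2]
finger_gap: 0.0279
```

```bash
python3 -c "
from h import *
g(.4655,-.23,.085,-7)"
```

```text
t 36.3 pos [ 0.4663 -0.2302 -0.0074] gap 0.0279 F [-1.7  1.   7.2] shift [-0.0001  0.0005 -0.0924] turn [-0.2 -0.   0.1]
```

Emit:
carry_out(plan=[0, 0, -0.03, 0, 0, 0, 0.02, 0, 0, -0.07, 0, 0, 0, 0.02, 0, 0, -0.09, 0, 0, 0, 0.02, 0, 0, -0.0905, 0, 0, 0, 0.02, 0, 0, -0.0905, 0, 0, 0, 0.02])

```text
t: 36.95
tool_pos: [0.4654, -0.2299, 0.0826]
tcp_rot: [-2.082, 2.35, -0.004]
force: [0.0, -0.6, -1.4]
finger_gap: 0.0287
```

```bash
python3 -c "
from h import *
g(.482,-.0854-.005,.0831,-7)
d,t=snap('side');c,a=snap('wrist')
for p in [[.483-.0138-.0,-.2001,.12],[.491,-.0205,.111]]:pass
cv2.imwrite('pics/w12.png',np.hstack([a[:,80:440],cv2.resize(t[110:250,205:320],(315,384),interpolation=2)]))
g(.482,-.0854-.005,.0831,-7)"
```

```text
t 37.0 pos [ 0.4654 -0.2299  0.0826] gap 0.0287 F [ 0.  -0.6 -1.4] shift [-0.1405  0.0003 -0.0005] turn [-0.2 -0.   0.1]
t 37.0 pos [ 0.4652 -0.23    0.0821] gap 0.0279 F [ 0.2  0.5 -0.4] shift [-1.406e-01  1.000e-04 -1.000e-03] turn [-0.1 -0.   0.1]
```

View pics/w12.png

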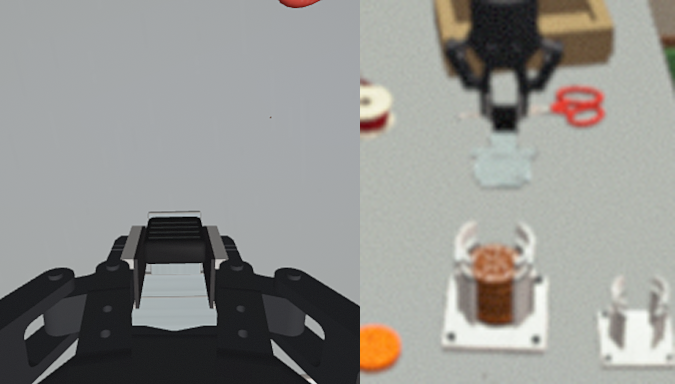

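The slide is held level in line with the tube. I raise it 1 mm and advance in stages.

Emit:
carry_out(plan=[-0.025, 0, -0.001, 0, 0, 0, 0.02, -0.05, 0, -0.001, 0, 0, 0, 0.02, -0.075, 0, -0.001, 0, 0, 0, 0.02, -0.075, 0, -0.001, 0, 0, 0, 0.02])

```text
t: 37.55
tool_pos: [0.4739, -0.1544, 0.0822]
tcp_rot: [2.086, -2.349, 0.001]
force: [-1.1, -0.0, -1.2]
finger_gap: 0.0281
```

```bash
python3 -c "
from h import *
g(.482,-.0904,.0831,-7)"
```

```text
t 37.5 pos [ 0.4739 -0.1544  0.0822] gap 0.0281 F [-1.1 -0.  -1.2] shift [-0.0646 -0.0005 -0.0009] turn [-0.  -0.   0.2]
```

Emit:
carry_out(plan=[-0.012, 0, -0.001, 0, 0, 0, 0.02, -0.024, 0, -0.001, 0, 0, 0, 0.02, -0.036, -0.0003, -0.001, 0, 0, 0, 0.02, -0.036, -0.0003, -0.001, 0, 0, 0, 0.02])

```text
t: 38.05
tool_pos: [0.4786, -0.1179, 0.0833]
tcp_rot: [-2.087, 2.348, -0.001]
force: [-0.5, -1.0, -1.2]
finger_gap: 0.0282
```

Emit:
carry_out(plan=[-0.01, 0, 0, 0, 0, 0, 0.02, -0.02, 0, 0, 0, 0, 0, 0.02, -0.025, 0, 0, 0, 0, 0, 0.02, -0.025, 0, 0, 0, 0, 0, 0.02])

```text
t: 38.55
tool_pos: [0.4816, -0.0927, 0.0833]
tcp_rot: [-2.088, 2.347, -0.001]
force: [-0.8, 0.1, -0.8]
finger_gap: 0.0285
```

```bash
python3 -c "
from h import *
g(.4827,-.0854,.0831,-7)"
```

```text
t 38.5 pos [ 0.4816 -0.0927  0.0833] gap 0.0285 F [-0.8  0.1 -0.8] shift [-0.0074 -0.0002  0.0002] turn [-0.  -0.   0.3]
```

Emit:
carry_out(plan=[-0.003, 0, 0, 0, 0, 0, 0.02, -0.006, 0, 0, 0, 0, 0, 0.02, -0.008, 0, 0.001, 0, 0, 0, 0.02, -0.0085, 0, 0.001, 0, 0, 0, 0.02])

```text
t: 39.05
tool_pos: [0.4825, -0.0847, 0.0824]
tcp_rot: [2.088, -2.347, 0.002]
force: [-0.0, -4.6, 1.3]
finger_gap: 0.0281
```

```bash
python3 -c "
from h import *
g(.4827,-.0854,.0831,-7)
d,t=snap('top');cv2.imwrite('pics/t13.png',t)"
```

```text
t 39.0 pos [ 0.4825 -0.0847  0.0824] gap 0.0281 F [-0.  -4.6  1.3] shift [ 0.0006 -0.0002 -0.0007] turn [-0.  -0.1  0.3]
```

Contact force of 4.6 N at the home position: the shoulders are on the guides. I ease down and release.

Emit:
carry_out(plan=[-0.001, 0, 0.001, 0, 0, 0, 0.02, -0.001, 0, 0.0015, 0, 0, 0, 0.02, -0.0005, 0, 0.0015, 0, 0, 0, 0.06, -0.0005, 0, 0.0015, 0, 0, 0, 0.06, -0.0005, 0, 0.0015, 0, 0, 0, 0.06])

```text
t: 39.72
tool_pos: [0.4827, -0.084, 0.0809]
tcp_rot: [2.088, -2.347, 0.002]
force: [0.3, -0.3, -0.2]
finger_gap: 0.0598
```

Emit:
carry_out(plan=[0, 0, -0.02, 0, 0, 0, 0.06, 0, 0, -0.06, 0, 0, 0, 0.06, 0, 0, -0.11, 0, 0, 0, 0.06, 0, 0, -0.11, 0, 0, 0, 0.06])

```text
t: 40.22
tool_pos: [0.4853, -0.0835, 0.1949]
tcp_rot: [-2.085, 2.342, -0.009]
force: [0.6, 0.6, -1.0]
finger_gap: 0.0603
```

```bash
python3 -c "
from h import *
g(.4827,-.0854,.0831,-7)
c,a=snap('wrist');g(.4834,-.086,.0831,-7)
for p in[[.4834,-.0860,.128],[.4834+.0007,-.0800,.128],[.4952,.0133,.092]]:print(proj(c,p)-[80,0])
d,t=snap('side');cv2.imwrite('pics/w14.png',np.hstack([a[:,80:440],cv2.resize(t[145:260,205:305],(334,384),interpolation=2)]))
"
```

```text
t 40.2 pos [ 0.4853 -0.0835  0.1949] gap 0.0603 F [ 0.6  0.6 -1. ] shift [0.0022 0.0033 0.1118] turn [-0.5  0.1  0.4]
t 40.3 pos [ 0.4838 -0.0835  0.1925] gap 0.0599 F [-0.9  0.1 -0.7] shift [0.0026 0.0006 0.1094] turn [-0.3  0.   0.3]
[176.95643183 187.5678849 ]
[176.93945382 194.63678655]
[176.45777963 272.58330512]
```

View pics/w14.png

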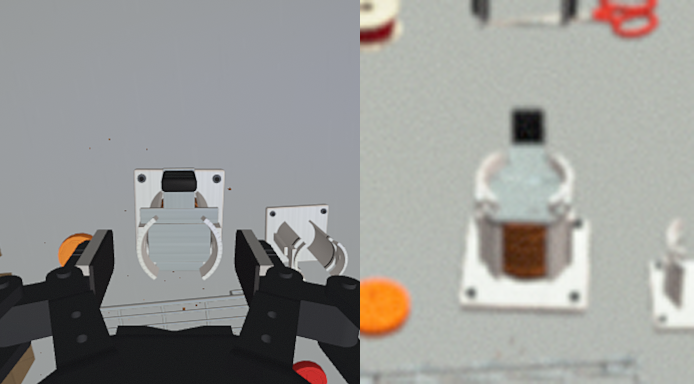

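The slide is home over the stack: the plate's tip is at row ~270 against a predicted 272, and the robot is clear. Handing in.

```bash
python3 -c "
from h import *
print(close_job(),state()['t'])"
```

```text
the job is handed in; nothing more can be done
the job is handed in; nothing more can be done
```

The magazine is filled, closed and handed in at about 40 s of the 208 s allowed; `close_job()` gives no verdict.

- **Slide out:** I drew the slide out and laid it on the bench.
- **Stack:** I put the four rounds from the rack flat on the one already in the tube. That makes five rounds, 70 mm, up to the fill line.
- **Slide back:** I pushed it in until its shoulders met the guides, with about 4.6 N at the known home position, then released it and withdrew the arm.

**Last checks**
- The wrist view put the top round within about 1 mm of the tube's axis, lying flat. That was before the slide covered it.
- After release, the slide's tip showed about 2 px short of its predicted home position, roughly 2 mm, which is inside the 29–40 mm window.
- I took care to stay clear of the scissors, markers and spools, but did not measure their positions again at the end.

**What disagreed:** the fingertips were 30–38 mm above the reported tool point, varying with the opening. My first grasp on the slide's grip therefore closed on nothing. I measured the offset by touching the bench and used it from then on.

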